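# Level the weighing slab with a wedge

## Task

The stone slab under the pocket scale has one low corner, so the scale cannot weigh true. Lay the ball level on the bare part of the slab, then push the thin end of the wedge in under the low corner until the level's ball stands between the two lines and the slab is level. Leave the wedge and the level in place, and do not shove the slab about or disturb the scale on it.

Things in the scene. Friction and masses are not known exactly. Their poses are not given: they have to be found in the camera images.
- slab: Square marble slab 160 x 160 x 24 mm, 1.6 kg, on three rubber feet pressed into it. Origin: under its middle, 36 mm below its top; x and y along its sides, z up. Two good feet at x=62, y=0 and x=0, y=62 mm hold its underside 9.5 to 12 mm above the table (differs each time); the third, at x=-30, y=-30 mm, is sunk deeper, so the corner at x=-80, y=-80 is low. No foot can be moved.
- slab_corner (a point): The slab's low corner: its bottom edge at x=-80, y=-80 mm of the slab, 3 to 8 mm above the table at the start, 9.5 to 12 mm when level. The slab tips only about the line through its two good feet, 157 mm away. No foot within 60 mm of it along the diagonal. Pushing the wedge in here takes about 10 N; with far more, or a fast knock, the slab slides.
- slab_bare (a point): On the bare strip of the slab's top (x=-52, y=0 mm of the slab). The strip runs from the slab's edge at x=-80 to the scale at about x=+5 mm, 160 mm along its y. A good place for the level, laid along the slab's y, which slopes down to the low corner at 0.7 of the slab's full slope (0.017 to 0.055 rad).
- scale: Pocket scale, black, 121 x 72 x 19 mm, standing loose on the half of the slab away from the bare strip, its long side along the slab's y. Origin: middle of its underside. Stays where it is.
- level: Ball level: aluminium bar 110 mm long (its x), 20 mm wide (its y), 22 mm high, black end caps, glass tube with a steel ball in its top; 0.15 kg. Origin: middle of its underside, z up. Grasp it across the 20 mm.
- wedge: Plain wooden wedge, 100 mm long, 26 mm wide, 2 mm thick at the thin end and 22 mm at the thick end (0.2 mm rise a mm); 45 g. Origin: middle of its flat underside; x points to the thin end, z up out of the sloping face. Grasp it across the 26 mm near the thick end. It stays put by friction when let go. The slab is level with the thin end some 40 to 50 mm in under its corner.
- wedge_tip (a point): Middle of the wedge's thin edge, at its underside (x = +50 mm of the wedge's frame).
- ball (a joint): Place of the level's 9 mm blued steel ball (dark), in m along the level's x from the middle of its slightly bowed glass tube. It rolls to the lower end: 0.4 mm per 0.001 rad of slope along the level (positive: +x end lower), 20 mm at most, and takes about 1.5 s to settle. The two black lines are 14 mm apart: the ball stands between them within 2.5 mm of the middle.
There are look-alikes about, which are no part of the job. There is more than one size of the wedge; the job needs the larger.

How it is judged:
By the outcome, as a careful person would: the job done as asked, in the order asked, and still so for the second after the job is handed in, with the robot touching nothing.
It also fails if it takes over 61 s, if anything falls off the work surface, if the arm or the gripper's body presses on something with over 40 N, if the wrist force passes 120 N, or if a joint passes its speed limit or range.

## Robot

A 6-joint arm with a two-finger parallel gripper is mounted at the origin on a cart in front of the work surface, level with it; the furniture and walls round the work are solid. World frame = base frame: x ahead of the robot, y to its left, z up, the work surface at z = 0. Lengths are in m, angles in rad, forces in N, time in s.
With the tool pointing down it reaches from about 0.3 to 0.875 m from the base axis. Payload 4.2 kg.
Tool frame: the origin (TCP) lies at the centre of the arm's flange, where the gripper is bolted on; the fingertips stand 173 mm ahead of it and the grasp point (between the pads) lies 155 mm ahead of it; z points along the fingers, x is the direction in which the jaws open and shut, and the axes are right-handed (so a half turn about z gives the same grasp; the last joint's range is limited). The gripper opens to 85 mm and grips with 20 to 120 N. Pads are 22 mm wide; open, the fingers measure 114 mm over their backs; the gripper's body (76 mm by 85 mm) begins 54 mm behind the grasp point. The pads swing forward as they close: fully open they stand 13 mm farther back than shut.
Start: joints at [1.244, 0.32, 1.565, -0, 1.257, -0.02], TCP at [0.174, 0.548, 0.405] pointing down, gripper open.
Joint ranges: [-3.11, 3.11], [-0.84, 2.01], [0.21, 2.61], [-1.34, 4.49], [0.05, 2.63], [-2.56, 2.56]. Speed limits (rad/s): [2.57, 2.57, 3.14, 3.14, 3.14, 3.14].

## Interface

Orientations are given as a unit quaternion [x, y, z, w].
In Python, from bench import bot, viewer gives the robot as it stands. The module is installed in compiled form; this text tells all that it offers.
- The arm moves only by the tool step_arm, never from a script. Its argument "increments" is a list that holds one entry, the list of rows, each a list of 5 numbers: the shift along the tool's x, y, z in m, then the turn about the tool's z in degrees, then the opening, from 0 (shut) to 1 (fully open). A call has 1 to 5 rows; each row shifts and turns the commanded pose from where the row before left it, along the tool's axes as they then stand; what a row does not reach is not made up. A row lasts 1/10 s, in which the tool goes at most 50 mm and 8.59 degrees, less where a joint would pass 70% of its speed; a pose out of reach is approached as far as the arm can. A call with a gripper value outside its range is refused whole. The fingers move at their own pace and stop on an object; "grip_force" is the grip in N (left out, the last holds). Time passes only in rows, so rows that do not move let the fingers close. It gives the time, the measured TCP pose, the force and the opening at its end, in the units of the state.
- bot.sense(): the state, without advancing time (a new reading comes with each control period).
- viewer.get_image(name): name is "side" or "top" or "wrist"; returns the picture (384x512x3 uint8, red, green, blue); there is no depth.
- viewer.camera_info(name): a dict with "vertical_fov" (degrees; the focal length in pixels is half the picture's height over the tangent of half this angle, whatever the lens; pixels are square), "cx", "cy" (the principal point, pixels), "cam_to_world" (4x4, takes a point from camera to world coordinates). Camera axes: x right, y down, z forward; pixel columns grow to the right and rows downward; lengths in m; the calibration is good to about 2 mm. A picture is of the moment at which its call begins: read the wrist's pose just before it. camera_info takes no time and is no camera call; for the wrist camera it gives the pose at the moment of the call.
- bot.finish_job(): hands the job in, once; it reports no verdict.
The state is a dict: "time_s": time; "joint_positions": joint angles; "joint_vel": joint speeds; "effort": joint torques, N m; "position": TCP position; "tcp_rot": TCP orientation; "wrist_force": force on the tool from outside, world axes, zero at the start; "ft_torque": the same for the moment, N m; "finger_gap": opening from 0.0 (shut) to 1.0 (fully open).
Only numpy, scipy, OpenCV 4.12 (cv2) and the standard library are available. Lean on these libraries where they do the work, as an engineer would, in place of code of your own. Each camera call takes 0.05 s, during which the arm holds its last target. There are 200 camera calls.

## Working session

There is one attempt and no reset: what is moved stays moved. The work goes in short steps, Python scripts to look and compute and a tool call to move; the robot and the scene stay as the last step left them, time stands still between calls to the robot, and variables do not carry over. Pictures are saved under pics/ and viewed, about 8 in all and at most 12, crops included, and the job is handed in when it is done.

Besides the shell and the picture viewer there is one more tool, called after "Request:" as name(argument=value, ...) on one line, values as JSON. step_arm: Moves the arm, as the interface text tells. Its arguments: {"type":"object","properties":{"increments":{"type":"array"},"grip_force":{"type":"number"}},"required":["increments"]}

```bash
mkdir -p pics; cat > h.py <<'E'
import numpy as np, cv2
from bench import bot, viewer
def K(n):
    c=viewer.camera_info(n); f=192/np.tan(np.radians(c["vertical_fov"])/2)
    return f,c["cx"],c["cy"],np.array(c["cam_to_world"])
def ray(k,u,v):
    f,cx,cy,T=k; d=T[:3,:3]@np.array([(u-cx)/f,(v-cy)/f,1]); return T[:3,3],d
def onz(k,u,v,z):
    o,d=ray(k,u,v); return o+d*(z-o[2])/d[2]
def proj(k,p):
    f,cx,cy,T=k; q=T[:3,:3].T@(np.array(p)-T[:3,3]); return q[0]/q[2]*f+cx,q[1]/q[2]*f+cy
def save(n,fn):
    im=viewer.get_image(n); cv2.imwrite('pics/'+fn,im[:,:,::-1]); return im
E
python3 - <<'E'
from h import *
for n in("top","side"):
    k=K(n);print(n,k[0],k[1],k[2],k[3].round(3).tolist())
a=save("top","t0.png");b=save("side","s0.png")
cv2.imwrite("pics/both.png",cv2.resize(np.vstack([a,b])[:,:,::-1],(800,1200))[:, :][:1200])
print(bot.sense())
E
```

```text
top 436.9955548508889 259.1637911497559 188.69321897670105 [[-0.03, -0.992, 0.122, 0.492], [-1.0, 0.029, -0.006, -0.023], [0.003, -0.122, -0.993, 0.955], [0.0, 0.0, 0.0, 1.0]]
side 418.91314333670266 259.7399537449676 192.16307627715506 [[-1.0, -0.018, -0.021, 0.596], [0.011, 0.436, -0.9, 0.946], [0.026, -0.9, -0.435, 0.538], [0.0, 0.0, 0.0, 1.0]]
{'time_s': 0.1, 'joint_positions': array([ 1.24404108e+00,  3.20231310e-01,  1.56554965e+00,  3.40257031e-05,
        1.25741089e+00, -2.00269699e-02]), 'joint_vel': array([ 0.0006158 , -0.00181102, -0.00260339,  0.00221743,  0.00136786,
        0.00024376]), 'effort': array([ 2.44780413e-04, -4.16407764e+01, -2.34703445e+01, -6.59393913e-05,
        5.01570510e-03,  3.21875689e-05]), 'position': array([0.17357793, 0.54801849, 0.40396706]), 'tcp_rot': array([ 8.06830351e-01,  5.90782655e-01, -6.63764670e-04,  4.46135408e-04]), 'wrist_force': array([-0.30136778,  0.16816214,  0.06555246]), 'ft_torque': array([ 0.01725208, -0.04567795,  0.0438603 ]), 'finger_gap': 0.9988121620986423}
```

View pics/t0.png

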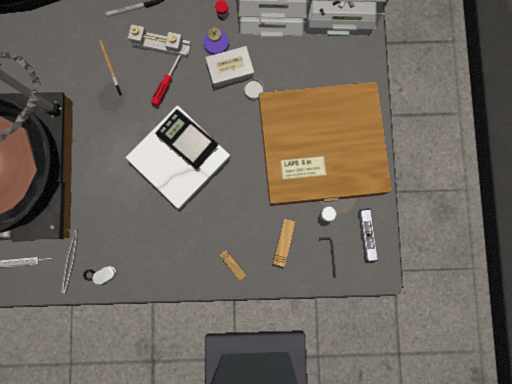

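View pics/s0.png

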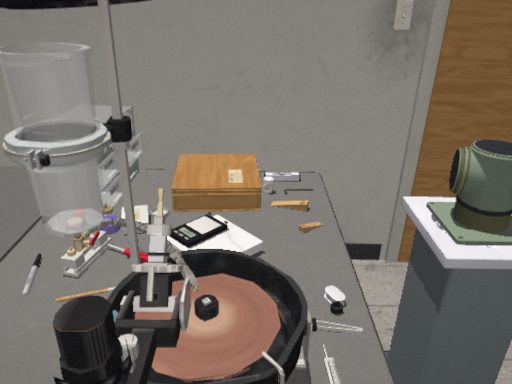

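The top view shows the slab, with its bottom corner (180,207) the low one because the scale is on the upper-right half. There are two wedges, the larger at (285,243) and the smaller at (232,265), and a level candidate at (369,236). I'll enlarge these and measure.

```bash
python3 - <<'E'
from h import *
a=cv2.imread("pics/t0.png");k=K("top")
c1=cv2.resize(a[205:285,210:310],(400,320),interpolation=cv2.INTER_CUBIC)
c2=cv2.resize(a[200:280,320:420],(400,320),interpolation=cv2.INTER_CUBIC)
cs=cv2.resize(a[100:212,120:240],(300,280),interpolation=cv2.INTER_CUBIC)
s=cv2.imread("pics/s0.png");c4=cv2.resize(s[165:235,250:350],(400,280),interpolation=cv2.INTER_CUBIC)
cv2.imwrite("pics/c.png",np.vstack([np.hstack([c1,c2]),np.hstack([cs,np.zeros((280,100,3),np.uint8),c4])]))
hsv=cv2.cvtColor(a,cv2.COLOR_BGR2HSV)
def rects(m,name,z,roi):
    q=np.zeros_like(m);x0,y0,x1,y1=roi;q[y0:y1,x0:x1]=m[y0:y1,x0:x1]
    for c in cv2.findContours(q,0,2)[0]:
        if cv2.contourArea(c)<60: continue
        b=cv2.boxPoints(cv2.minAreaRect(c));w=np.array([onz(k,u,v,z)[:2] for u,v in b])
        print(name,b.round(1).tolist(),w.round(4).tolist(),"ctr",w.mean(0).round(4),"len",np.linalg.norm(w[0]-w[1]).round(4),np.linalg.norm(w[1]-w[2]).round(4))
wood=cv2.inRange(hsv,(8,90,70),(25,255,255))
rects(wood,"wood",0.006,(215,210,305,290))
br=cv2.inRange(hsv,(0,0,110),(180,60,255))
rects(br,"level",0.02,(355,205,385,268))
w=cv2.inRange(hsv,(0,0,150),(180,60,255));rects(cv2.morphologyEx(w,3,np.ones((15,15))),"slab",0.034,(122,100,236,214))
E
```

```text
wood [[218.6999969482422, 254.60000610351562], [225.6999969482422, 249.10000610351562], [246.1999969482422, 275.1000061035156], [239.1999969482422, 280.6000061035156]] [[0.4693, 0.0621], [0.4805, 0.0468], [0.424, 0.0043], [0.413, 0.0195]] ctr [0.4467 0.0332] len 0.0189 0.0707
wood [[272.0, 264.0], [283.5, 218.10000610351562], [295.70001220703125, 221.1999969482422], [284.20001220703125, 267.1000061035156]] [[0.4458, -0.0516], [0.5433, -0.0798], [0.5358, -0.1061], [0.4386, -0.0776]] ctr [ 0.4909 -0.0788] len 0.1014 0.0273
level [[359.8999938964844, 210.3000030517578], [370.70001220703125, 208.8000030517578], [377.8999938964844, 259.29998779296875], [367.1000061035156, 260.79998779296875]] [[0.5543, -0.2433], [0.557, -0.2666], [0.4496, -0.2754], [0.447, -0.2524]] ctr [ 0.502  -0.2594] len 0.0235 0.1077
slab [[124.80000305175781, 157.1999969482422], [177.1999969482422, 103.4000015258789], [229.89999389648438, 154.8000030517578], [177.60000610351562, 208.60000610351562]] [[0.6821, 0.2566], [0.7977, 0.1437], [0.6808, 0.0316], [0.5686, 0.1446]] ctr [0.6823 0.1441] len 0.1616 0.162
```

View pics/c.png

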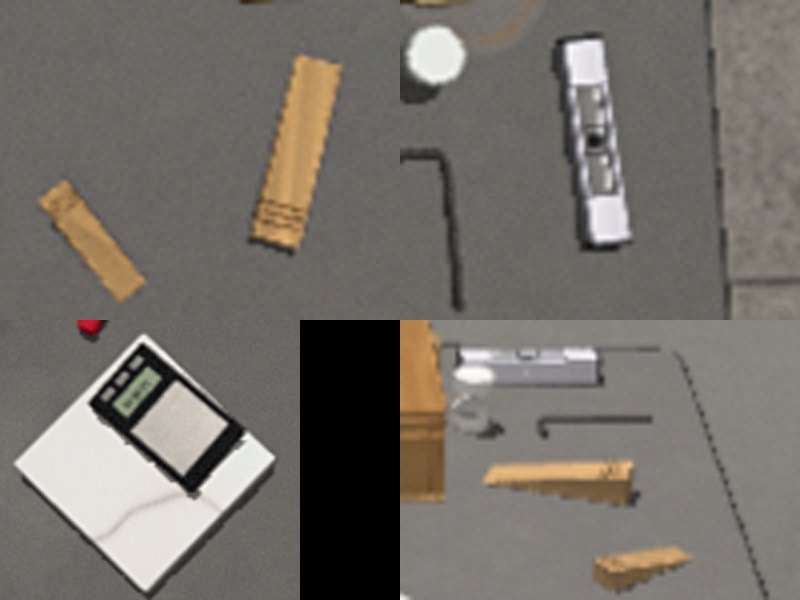

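The larger wedge is at top-view (285,243) and measures 101 × 27 mm, against 71 × 19 mm for the one at (232,265). Its thick, lined end faces the robot. The level, with its dark ball and black caps, is at (369,236) and is the only one. The slab's low corner is at about (0.569, 0.145), with its diagonal along world +x. I'm moving to the level now.

Request:
step_arm(increments=[[[0, 0, 0, -7.43, 1], [0, 0, 0, -7.43, 1], [0, 0, 0, -7.44, 1], [-0.0416, 0.013, 0, 0, 1], [-0.0416, 0.013, 0, 0, 1]]])

```text
time_s: 0.6
position: [0.2064, 0.4669, 0.4038]
tcp_rot: [0.677, 0.736, -0.001, 0.0]
wrist_force: [1.1, -0.3, 0.7]
finger_gap: 1.003
```

Request:
step_arm(increments=[[[-0.0416, 0.013, 0, 0, 1], [-0.0416, 0.013, 0, 0, 1], [-0.0416, 0.013, 0, 0, 1], [-0.0416, 0.013, 0, 0, 1], [-0.0416, 0.013, 0, 0, 1]]])

```text
time_s: 1.1
position: [0.2884, 0.2637, 0.4045]
tcp_rot: [0.677, 0.736, -0.0, 0.0]
wrist_force: [1.0, 0.0, 0.3]
finger_gap: 1.0
```

Request:
step_arm(increments=[[[-0.0416, 0.013, 0, 0, 1], [-0.0416, 0.013, 0, 0, 1], [-0.0416, 0.013, 0, 0, 1], [-0.0416, 0.013, 0.015, 0, 1], [-0.0416, 0.013, 0.015, 0, 1]]])

```text
time_s: 1.6
position: [0.3704, 0.0617, 0.3746]
tcp_rot: [0.677, 0.736, 0.001, 0.0]
wrist_force: [0.9, 1.4, -0.3]
finger_gap: 0.999
```

Request:
step_arm(increments=[[[-0.0416, 0.013, 0.015, 0, 1], [-0.0416, 0.013, 0.015, 0, 1], [-0.0416, 0.013, 0.015, 0, 1], [-0.0416, 0.013, 0.015, 0, 0.7], [-0.0416, 0.013, 0.015, 0, 0.7]]])

```text
time_s: 2.1
position: [0.4523, -0.1403, 0.2988]
tcp_rot: [0.678, 0.735, 0.0, -0.0]
wrist_force: [0.7, 0.5, 0.8]
finger_gap: 0.707
```

Request:
step_arm(increments=[[[-0.0416, 0.013, 0.015, 0, 0.7], [-0.0416, 0.013, 0.015, 0, 0.7], [-0.0416, 0.013, 0.015, 0, 0.7], [0, 0, 0, 0, 0.7]]])

```text
time_s: 2.5
position: [0.5024, -0.2636, 0.2521]
tcp_rot: [0.679, 0.734, -0.0, -0.0]
wrist_force: [-0.7, 1.0, 0.8]
finger_gap: 0.702
```

Request:
step_arm(increments=[[[0.004, 0, 0.03, 0, 0.7], [0, 0, 0.03, 0, 0.7], [0, 0, 0.017, 0, 0.7], [0, 0, 0, 0, 0.7], [0, 0, 0, 0, 0.0]]], grip_force=35)

```text
time_s: 3.0
position: [0.501, -0.2553, 0.178]
tcp_rot: [0.677, 0.736, 0.0, -0.0]
wrist_force: [0.1, 0.1, -0.4]
finger_gap: 0.546
```

Request:
step_arm(increments=[[[0, 0, 0, 0, 0], [0, 0, 0, 0, 0], [0, 0, 0, 0, 0], [0, 0, 0, 0, 0]]])

```text
time_s: 3.4
position: [0.5014, -0.2558, 0.1792]
tcp_rot: [0.677, 0.736, 0.0, 0.001]
wrist_force: [-0.0, 0.6, 6.2]
finger_gap: 0.226
```

Request:
step_arm(increments=[[[0, 0, -0.02, 0, 0], [0, 0, -0.04, 0, 0], [0, 0, -0.04, 0, 0], [0, 0, 0, 0, 0]]])

```text
time_s: 3.8
position: [0.5023, -0.2564, 0.2833]
tcp_rot: [0.677, 0.736, 0.002, 0.006]
wrist_force: [-0.5, 0.2, -0.9]
finger_gap: 0.227
```

```bash
python3 - <<'E'
from h import *
w=save("wrist","w1.png");t=save("top","t1.png");s=save("side","s1.png")
cv2.imwrite("pics/v1.png",np.hstack([cv2.resize(w[:,:,::-1],(400,300)),cv2.resize(t[130:290,290:503,::-1],(400,300))]))
E
```

```text
(no output)
```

View pics/v1.png

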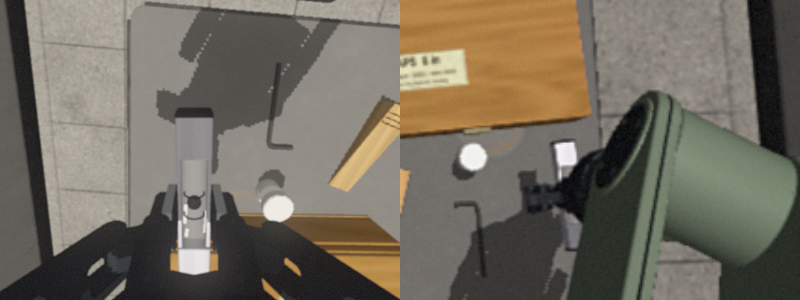

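The wrist view shows the level held mid-bar, ball at (195,203), and well clear of the neighbouring objects. Next I carry it to the slab.

Request:
step_arm(increments=[[[0, 0, -0.01, -7.96, 0], [0, 0, -0.01, -7.96, 0], [0, 0, -0.01, -7.96, 0], [0, 0, -0.01, -7.96, 0], [0, 0, -0.01, -7.96, 0]]])

```text
time_s: 4.45
position: [0.5234, -0.191, 0.3189]
tcp_rot: [0.424, 0.905, -0.047, 0.004]
wrist_force: [0.6, 0.6, -1.1]
finger_gap: 0.223
```

Request:
step_arm(increments=[[[0.01, 0.02, 0, 0, 0], [0.0177, 0.0341, 0, 0, 0], [0.0177, 0.0341, 0, 0, 0], [0.0177, 0.0341, 0, 0, 0], [0.0177, 0.0341, 0, 0, 0]]])

```text
time_s: 4.95
position: [0.5917, -0.028, 0.3017]
tcp_rot: [0.424, 0.904, -0.047, 0.003]
wrist_force: [0.1, 0.4, -1.9]
finger_gap: 0.218
```

Request:
step_arm(increments=[[[0.0177, 0.0341, 0, 0, 0], [0.0177, 0.0341, 0, 0, 0], [0.0177, 0.0341, 0, 0, 0], [0.0177, 0.0341, 0, 0, 0], [0.0177, 0.0341, 0, 0, 0]]])

```text
time_s: 5.45
position: [0.666, 0.1482, 0.2834]
tcp_rot: [0.424, 0.904, -0.048, 0.003]
wrist_force: [0.8, 0.4, -1.4]
finger_gap: 0.224
```

Request:
step_arm(increments=[[[0.0177, 0.0341, 0, 0, 0], [0.0177, 0.0341, 0, 0, 0], [0.006, 0.012, 0, 0, 0], [0, 0, 0, 0, 0], [0, 0, 0, 0, 0]]])

```text
time_s: 5.95
position: [0.7007, 0.2286, 0.2764]
tcp_rot: [0.424, 0.904, -0.048, 0.004]
wrist_force: [0.1, -0.0, -1.8]
finger_gap: 0.225
```

```bash
python3 - <<'E'
from h import *
s=bot.sense();print(s["position"],s["tcp_rot"])
k=K("wrist");print(k[0],k[3].round(3).tolist())
w=save("wrist","w2.png")
t=np.array([.6444,.1825,.034])
im=w[:,:,::-1].copy()
for p in [(.5686,.1446),(.6821,.2566),(.6808,.0316),t[:2]]:
    u=proj(k,[*p,.034]);print(u);cv2.circle(im,(int(u[0]),int(u[1])),3,(0,0,255),-1)
cv2.imwrite("pics/v2.png",im)
E
```

```text
[0.70072683 0.22861139 0.27637223] [ 0.42414707  0.90431592 -0.04789166  0.00428472]
312.27620611854945 [[-0.639, 0.743, 0.196, 0.643], [0.767, 0.633, 0.104, 0.178], [-0.047, 0.217, -0.975, 0.251], [0.0, 0.0, 0.0, 1.0]]
(np.float64(300.73908947623465), np.float64(-7.0868709612346095))
(np.float64(311.2488273996949), np.float64(235.39663654320617))
(np.float64(55.76226143244563), np.float64(21.19954487301507))
(np.float64(267.62984223280694), np.float64(128.47703902618582))
```

View pics/v2.png

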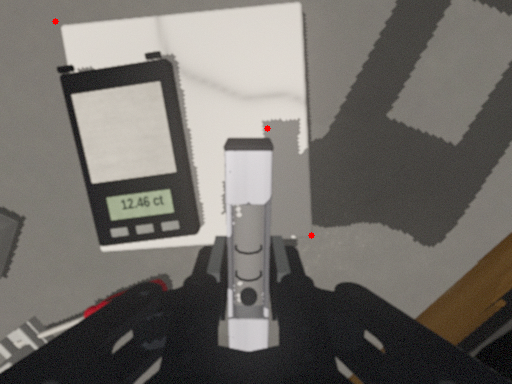

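Turning 40° at the level's spot ran the last joint into its limit, which left the tool tilted about 5.5°, visible in the wrist view. I'll take the tilt out by doing the mirrored move at the other limit of joint 6, at the same azimuth. First I turn here, then move over clear table.

Request:
step_arm(increments=[[[0, 0, -0.004, 8.5, 0], [0, 0, -0.01, 8.5, 0], [0, 0, -0.01, 8.5, 0], [0, 0, 0, 8.5, 0], [0, 0, 0, 8.5, 0]]])

```text
time_s: 6.5
position: [0.7016, 0.2295, 0.3029]
tcp_rot: [0.726, 0.686, -0.041, 0.022]
wrist_force: [0.2, 0.5, -1.8]
finger_gap: 0.221
```

Request:
step_arm(increments=[[[-0.0361, -0.0142, -0.004, 0, 0], [-0.0361, -0.0142, -0.004, 0, 0], [-0.0361, -0.0142, -0.004, 0, 0], [-0.0361, -0.0142, -0.004, 0, 0], [-0.0361, -0.0142, -0.004, 0, 0]]])

```text
time_s: 7.0
position: [0.6214, 0.0543, 0.3406]
tcp_rot: [0.724, 0.688, -0.041, 0.022]
wrist_force: [0.2, 0.4, -1.1]
finger_gap: 0.223
```

Request:
step_arm(increments=[[[-0.0361, -0.0142, -0.004, 0, 0], [-0.0361, -0.0142, -0.004, 0, 0], [-0.0361, -0.0142, -0.004, 0, 0], [-0.0361, -0.0142, -0.004, 0, 0], [-0.0361, -0.0142, -0.004, 0, 0]]])

```text
time_s: 7.5
position: [0.5421, -0.1195, 0.3785]
tcp_rot: [0.724, 0.688, -0.041, 0.022]
wrist_force: [-0.5, 0.4, -1.7]
finger_gap: 0.223
```

Request:
step_arm(increments=[[[-0.036, -0.0142, -0.004, 0, 0], [0, 0, 0, 8.5, 0], [0, 0, 0, 8.5, 0], [0, 0, 0, 8.5, 0], [0, 0, 0, 8.5, 0]]])

```text
time_s: 8.0
position: [0.527, -0.1531, 0.3857]
tcp_rot: [0.895, 0.444, -0.033, 0.033]
wrist_force: [0.8, 1.3, -1.0]
finger_gap: 0.228
```

Request:
step_arm(increments=[[[0, 0, 0, 8.5, 0], [0, 0, 0, 8.5, 0], [0, 0, 0, 8.5, 0], [0, 0, 0, 8.5, 0], [0, 0, 0, 8.5, 0]]])

```text
time_s: 8.5
position: [0.527, -0.1528, 0.3856]
tcp_rot: [0.995, 0.089, -0.019, 0.043]
wrist_force: [0.7, -0.3, -1.7]
finger_gap: 0.222
```

Request:
step_arm(increments=[[[0, 0, 0, 8.5, 0], [0, 0, 0, 8.5, 0], [0, 0, 0, 8.5, 0], [0, 0, 0, 8.5, 0], [0, 0, 0, 8.5, 0]]])

```text
time_s: 9.0
position: [0.527, -0.1528, 0.3856]
tcp_rot: [0.96, -0.277, -0.002, 0.047]
wrist_force: [0.3, -0.4, -1.5]
finger_gap: 0.225
```

Request:
step_arm(increments=[[[0, 0, 0, 8.5, 0], [0, 0, 0, 8.5, 0], [0, 0, 0, 8.5, 0], [0, 0, 0, 8.5, 0], [0, 0, 0, 8.5, 0]]])

```text
time_s: 9.5
position: [0.5271, -0.1528, 0.3856]
tcp_rot: [0.794, -0.606, 0.015, 0.044]
wrist_force: [0.5, -0.3, -2.1]
finger_gap: 0.224
```

Request:
step_arm(increments=[[[0, 0, 0, 8.5, 0], [0, 0, 0, 8.5, 0], [0, 0, 0, 8.5, 0], [0, 0, 0, 8.5, 0], [0, 0, 0, 8.5, 0]]])

```text
time_s: 10.0
position: [0.5271, -0.1528, 0.3856]
tcp_rot: [-0.52, 0.853, -0.03, -0.036]
wrist_force: [0.0, -0.6, -1.5]
finger_gap: 0.219
```

```bash
cat >> h.py <<'E'
from scipy.spatial.transform import Rotation as Rn
def st():
    s=bot.sense();M=Rn.from_quat(s["tcp_rot"]).as_matrix()
    print("t",round(s["time_s"],2),"p",s["position"].round(4),"psi",np.degrees(np.arctan2(M[1,0],M[0,0])).round(2),"z",M[:,2].round(4),"q",s["joint_positions"].round(3),"F",s["wrist_force"].round(1),"gap",round(s["finger_gap"],3));return s,M
def go(p,psi=None):
    s,M=st();print("tool shift",(M.T@(np.array(p)-s["position"])).round(4))
E
python3 -c "from h import *;st()"
```

```text
t 10.0 p [ 0.5271 -0.1528  0.3856] psi -117.27 z [-0.03   -0.0886 -0.9956] q [-0.279  0.293  1.655 -0.1    1.2    1.804] F [ 0.  -0.6 -1.5] gap 0.219
```

Request:
step_arm(increments=[[[0, 0, 0, 8.5, 0], [0, 0, 0, 8.5, 0], [0, 0, 0, 8.5, 0], [0, 0, 0, 8.5, 0], [0, 0, 0, 8.5, 0]]])

```text
time_s: 10.5
position: [0.5271, -0.1528, 0.3856]
tcp_rot: [-0.176, 0.983, -0.041, -0.023]
wrist_force: [-1.1, 0.9, -0.6]
finger_gap: 0.224
```

Request:
step_arm(increments=[[[0, 0, 0, 8, 0], [0, 0, 0, 0, 0]]])

```text
time_s: 10.7
position: [0.5163, -0.185, 0.3885]
tcp_rot: [-0.128, 0.991, -0.026, -0.012]
wrist_force: [0.1, 0.7, -1.4]
finger_gap: 0.224
```

```bash
python3 -c "from h import *;st()"
```

```text
t 10.7 p [ 0.5163 -0.185   0.3885] psi -165.3 z [-0.0174 -0.0546 -0.9984] q [-0.35   0.289  1.653 -0.062  1.199  2.557] F [ 0.1  0.7 -1.4] gap 0.224
```

The tilt is coming out as planned, so I continue.

Request:
step_arm(increments=[[[0, 0, 0, 7, 0], [0, 0, 0, 5.5, 0], [0, 0, 0, 0, 0]]])

```text
time_s: 11.0
position: [0.4922, -0.236, 0.3887]
tcp_rot: [-0.055, 0.998, 0.003, 0.006]
wrist_force: [0.2, 0.0, -1.2]
finger_gap: 0.226
```

```bash
python3 -c "from h import *;st()"
```

```text
t 11.0 p [ 0.4922 -0.236   0.3887] psi -173.71 z [ 0.0112  0.0058 -0.9999] q [-0.471  0.283  1.66   0.011  1.192  2.557] F [ 0.2  0.  -1.2] gap 0.226
```

Request:
step_arm(increments=[[[0, 0, 0, -8.55, 0], [0, 0, 0, -8.55, 0], [0, 0, 0, -8.55, 0], [0, 0, 0, -8.55, 0], [0, 0, 0, -8.55, 0]]])

```text
time_s: 11.5
position: [0.4939, -0.2331, 0.3886]
tcp_rot: [-0.42, 0.907, 0.001, 0.007]
wrist_force: [-0.2, 0.3, -1.0]
finger_gap: 0.224
```

Request:
step_arm(increments=[[[0, 0, 0, -8.55, 0], [0, 0, 0, -8.55, 0], [0, 0, 0, -8.55, 0], [0, 0, 0, -8.55, 0], [0, 0, 0, -8.55, 0]]])

```text
time_s: 12.0
position: [0.4939, -0.2331, 0.3886]
tcp_rot: [0.722, -0.692, 0.002, -0.006]
wrist_force: [0.1, -0.4, -1.4]
finger_gap: 0.225
```

Request:
step_arm(increments=[[[0, 0, 0, -8.55, 0], [0, 0, 0, -8.55, 0], [0, 0, 0, -8.55, 0], [0, 0, 0, -8.55, 0], [0, 0, 0, -8.55, 0]]])

```text
time_s: 12.5
position: [0.4939, -0.2331, 0.3886]
tcp_rot: [0.925, -0.381, 0.004, -0.005]
wrist_force: [0.5, 0.2, -2.1]
finger_gap: 0.225
```

Request:
step_arm(increments=[[[-0.016, -0.0335, 0.006, 0, 0], [-0.016, -0.0335, 0.006, 0, 0], [-0.016, -0.0335, 0.006, 0, 0], [-0.016, -0.0335, 0.006, 0, 0], [-0.016, -0.0335, 0.006, 0, 0]]])

```text
time_s: 13.0
position: [0.5569, -0.0569, 0.3604]
tcp_rot: [0.923, -0.384, 0.004, -0.005]
wrist_force: [0.2, -0.5, -1.0]
finger_gap: 0.223
```

Request:
step_arm(increments=[[[-0.016, -0.0335, 0.006, 0, 0], [-0.016, -0.0335, 0.006, 0, 0], [-0.016, -0.0335, 0.006, 0, 0], [-0.016, -0.0335, 0.006, 0, 0], [-0.016, -0.0335, 0.006, 0, 0]]])

```text
time_s: 13.5
position: [0.6196, 0.1181, 0.3323]
tcp_rot: [0.923, -0.384, 0.004, -0.005]
wrist_force: [0.3, 0.8, -0.3]
finger_gap: 0.219
```

Request:
step_arm(increments=[[[-0.016, -0.0335, 0.006, 0, 0], [-0.016, -0.0335, 0.006, 0, 0], [0, 0, 0, 0, 0], [0, 0, 0, 0, 0]]])

```text
time_s: 13.9
position: [0.6445, 0.1873, 0.3206]
tcp_rot: [0.924, -0.383, 0.004, -0.005]
wrist_force: [0.4, 0.7, -1.9]
finger_gap: 0.221
```

```bash
python3 - <<'E'
from h import *
go([.6444,.1825,.225])
k=K("wrist");w=save("wrist","w3.png")
im=w[:,:,::-1].copy()
for p in [(.5686,.1446),(.6821,.2566),(.6808,.0316),(.7977,.1437)]:
    u=proj(k,[*p,.034]);cv2.circle(im,(int(u[0]),int(u[1])),3,(0,0,255),-1)
cv2.imwrite("pics/v3.png",im)
E
```

```text
t 13.9 p [0.6445 0.1873 0.3206] psi -45.05 z [ 0.0107  0.0058 -0.9999] q [0.265 0.524 1.452 0.003 1.154 1.05 ] F [ 0.4  0.7 -1.9] gap 0.221
tool shift [0.0029 0.0046 0.0956]
```

View pics/v3.png

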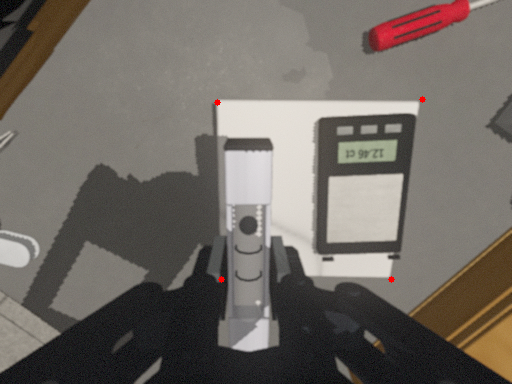

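The level sits over the bare strip, parallel to the slab's side; the red dots match the slab corners in the wrist view. I lower it.

Request:
step_arm(increments=[[[0.002, 0.006, 0.03, 0, 0], [0, 0, 0.035, 0, 0], [0, 0, 0.022, 0, 0], [0, 0, 0.008, 0, 0], [0, 0, 0, 0, 0]]])

```text
time_s: 14.45
position: [0.6431, 0.1804, 0.2255]
tcp_rot: [0.923, -0.385, 0.003, -0.005]
wrist_force: [-0.9, 0.8, -1.2]
finger_gap: 0.22
```

Request:
step_arm(increments=[[[0, 0, 0.003, 0, 0], [0, 0, 0, 0, 0]]])

```text
time_s: 14.65
position: [0.6438, 0.1814, 0.2244]
tcp_rot: [0.923, -0.384, 0.005, -0.006]
wrist_force: [-0.1, -0.6, -1.9]
finger_gap: 0.224
```

Request:
step_arm(increments=[[[0, 0, 0.003, 0, 0], [0, 0, 0, 0, 0]]])

```text
time_s: 14.85
position: [0.6435, 0.1816, 0.2204]
tcp_rot: [0.923, -0.384, 0.005, -0.006]
wrist_force: [0.1, 0.1, -1.8]
finger_gap: 0.224
```

Request:
step_arm(increments=[[[0, 0, 0.003, 0, 0], [0, 0, 0, 0, 0]]])

```text
time_s: 15.05
position: [0.6434, 0.1816, 0.2167]
tcp_rot: [0.923, -0.384, 0.004, -0.005]
wrist_force: [0.2, -0.4, -2.6]
finger_gap: 0.218
```

Request:
step_arm(increments=[[[0, 0, 0.002, 0, 0], [0, 0, 0, 0, 0]]])

```text
time_s: 15.25
position: [0.6435, 0.1816, 0.2147]
tcp_rot: [0.923, -0.384, 0.004, -0.005]
wrist_force: [0.9, -0.8, -2.0]
finger_gap: 0.226
```

Request:
step_arm(increments=[[[0, 0, 0.002, 0, 0], [0, 0, 0, 0, 0]]])

```text
time_s: 15.45
position: [0.6435, 0.1816, 0.2127]
tcp_rot: [0.923, -0.384, 0.004, -0.005]
wrist_force: [-0.2, -0.1, -1.3]
finger_gap: 0.227
```

Request:
step_arm(increments=[[[0, 0, 0.0015, 0, 0], [0, 0, 0, 0, 0]]])

```text
time_s: 15.65
position: [0.6437, 0.1816, 0.2118]
tcp_rot: [0.923, -0.384, 0.004, -0.006]
wrist_force: [0.6, 0.1, 0.3]
finger_gap: 0.224
```

Request:
step_arm(increments=[[[0, 0, 0.0015, 0, 0], [0, 0, 0, 0, 0]]])

```text
time_s: 15.85
position: [0.6436, 0.1816, 0.2113]
tcp_rot: [0.923, -0.384, 0.005, -0.006]
wrist_force: [-3.2, -0.6, 4.7]
finger_gap: 0.221
```

```bash
python3 - <<'E'
from h import *
st();k=K("side");a=save("side","s4.png")
u=proj(k,[.6444,.1825,.05]);u0,v0=int(u[0]),int(u[1]);print(u0,v0)
c=a[v0-45:v0+45,u0-70:u0+50,::-1];cv2.imwrite("pics/v4.png",cv2.resize(c,(800,600),interpolation=cv2.INTER_CUBIC))
E
```

```text
t 15.85 p [0.6436 0.1816 0.2113] psi -45.17 z [ 0.0128  0.007  -0.9999] q [0.257 0.621 1.579 0.004 0.928 1.043] F [-3.2 -0.6  4.7] gap 0.221
227 241
```

View pics/v4.png

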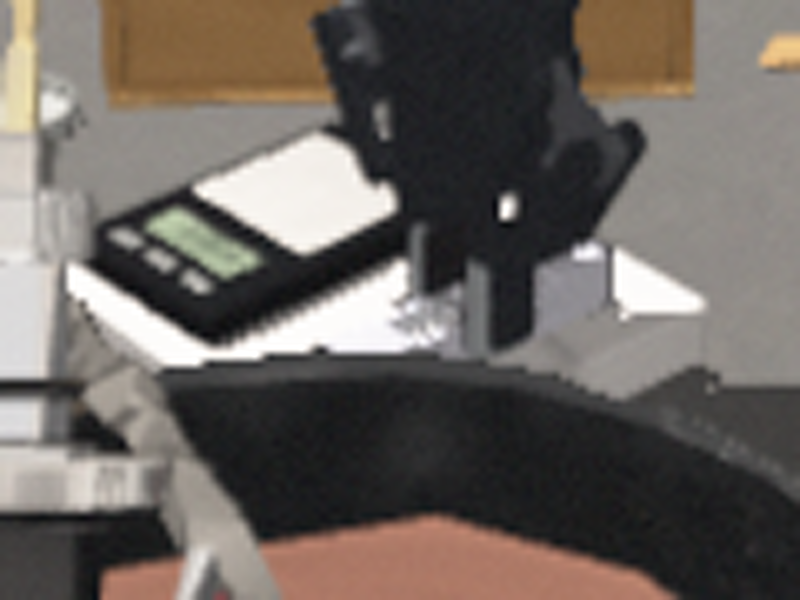

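The level is on the slab, with about 5 N contact. I release it and lift.

Request:
step_arm(increments=[[[0, 0, 0, 0, 0.45], [0, 0, 0, 0, 0.45], [0, 0, 0, 0, 0.45], [0, 0, 0, 0, 0.45], [0, 0, -0.01, 0, 0.45]]])

```text
time_s: 16.4
position: [0.643, 0.1814, 0.2188]
tcp_rot: [0.923, -0.384, 0.003, -0.004]
wrist_force: [0.1, 0.3, -0.0]
finger_gap: 0.451
```

Request:
step_arm(increments=[[[0, 0, -0.03, 0, 0.45], [0, 0, -0.04, 0, 0.45], [0, 0, -0.05, 0, 0.45], [0, 0, 0, 0, 0.6]]])

```text
time_s: 16.8
position: [0.6435, 0.1811, 0.3492]
tcp_rot: [0.923, -0.384, 0.011, -0.01]
wrist_force: [0.8, 0.5, -0.1]
finger_gap: 0.591
```

```bash
python3 - <<'E'
from h import *
save("wrist","w5.png");go([.4602,-.0698,.26])
E
```

```text
t 16.85 p [0.6427 0.1809 0.3455] psi -45.17 z [ 0.0218  0.0093 -0.9997] q [0.256 0.498 1.432 0.004 1.189 1.043] F [-0.2  0.3 -1.2] gap 0.601
tool shift [0.0484 0.308  0.0791]
```

View pics/w5.png

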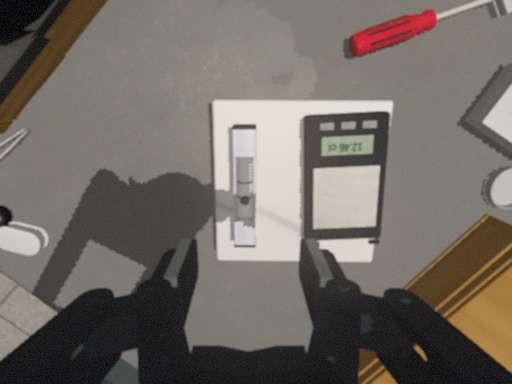

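The level stands on the bare strip along the slab's y, at (244,185) in the wrist view, with its ball at (244,200), off toward the low corner. Next is the wedge.

Request:
step_arm(increments=[[[0.007, 0.044, 0, 0, 0.6], [0.007, 0.044, 0, 0, 0.7], [0.007, 0.044, 0, 0, 0.7], [0.007, 0.044, 0, 0, 0.7], [0.007, 0.044, 0, 0, 0.7]]])

```text
time_s: 17.35
position: [0.5091, -0.0003, 0.3364]
tcp_rot: [0.923, -0.384, 0.003, -0.005]
wrist_force: [0.6, -0.3, 0.4]
finger_gap: 0.698
```

Request:
step_arm(increments=[[[0.007, 0.044, 0, 0, 0.7], [0.006, 0.044, 0, 0, 0.7], [0, 0, 0.005, 7.64, 0.7], [0, 0, 0.01, 7.64, 0.7], [0, 0, 0.01, 7.64, 0.7]]])

```text
time_s: 17.85
position: [0.4571, -0.0707, 0.3104]
tcp_rot: [0.827, -0.563, 0.003, -0.006]
wrist_force: [0.7, -0.2, -0.6]
finger_gap: 0.702
```

Request:
step_arm(increments=[[[0, 0, 0.01, 7.64, 0.7], [0, 0, 0.01, 7.64, 0.7], [0, 0, 0, 7.64, 0.7], [0, 0, 0, 7.64, 0.7], [0, 0, 0, 7.64, 0.7]]])

```text
time_s: 18.35
position: [0.4575, -0.07, 0.2903]
tcp_rot: [-0.598, 0.802, -0.0, 0.006]
wrist_force: [0.1, 0.4, -0.2]
finger_gap: 0.696
```

Request:
step_arm(increments=[[[0, 0, 0, 0, 0.7], [0, 0, 0, 0, 0.7]]])

```text
time_s: 18.55
position: [0.4578, -0.0701, 0.2907]
tcp_rot: [-0.601, 0.799, -0.001, 0.006]
wrist_force: [-0.7, -0.1, -1.0]
finger_gap: 0.702
```

```bash
python3 - <<'E'
from h import *
s,M=st();k=K("wrist");w=save("wrist","w6.png")
hsv=cv2.cvtColor(w[:,:,::-1].copy(),cv2.COLOR_BGR2HSV)
m=cv2.inRange(hsv,(8,90,70),(25,255,255))
for c in cv2.findContours(m,0,2)[0]:
    if cv2.contourArea(c)>400:
        b=cv2.boxPoints(cv2.minAreaRect(c));W=np.array([onz(k,u,v,.011)[:2] for u,v in b])
        print(cv2.contourArea(c),b.round(0).tolist(),W.round(4).tolist(),W.mean(0).round(4))
g=s["position"]+M[:,2]*.155;print("grasp pt",g.round(4),"px",proj(k,g))
E
```

```text
t 18.55 p [ 0.4578 -0.0701  0.2907] psi -106.13 z [ 0.0109  0.0069 -0.9999] q [-0.179  0.255  1.982  0.011  0.895  1.666] F [-0.7 -0.1 -1. ] gap 0.702
1400.5 [[100.0, 224.0], [115.0, 202.0], [171.0, 240.0], [157.0, 262.0]] [[0.4688, 0.0636], [0.4838, 0.0434], [0.438, 0.0096], [0.4213, 0.0297]] [0.453  0.0366]
3891.0 [[234.0, 89.0], [266.0, 89.0], [266.0, 215.0], [234.0, 215.0]] [[0.5429, -0.0797], [0.5361, -0.103], [0.4377, -0.0762], [0.4452, -0.05]] [ 0.4905 -0.0772]
6714.5 [[140.0, 0.0], [340.0, 0.0], [340.0, 62.0], [140.0, 62.0]] [[0.6182, -0.0335], [0.5787, -0.1683], [0.5391, -0.1603], [0.5805, -0.0183]] [ 0.5792 -0.0951]
grasp pt [ 0.4594 -0.069   0.1357] px (np.float64(250.40351276276576), np.float64(275.4138841980723))
```

View pics/w6.png

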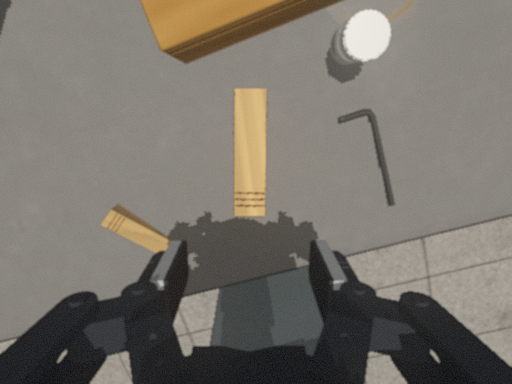

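The wrist view shows the larger wedge exactly in line with the tool, (250,89)–(250,215), its lined thick end near the jaws. The small one at (135,230) stays clear. I descend and grip.

Request:
step_arm(increments=[[[0, 0, 0.04, 0, 0.7], [0, 0, 0.04, 0, 0.7], [0, 0, 0.025, 0, 0.7], [0, 0, 0.008, 0, 0.7], [0, 0, 0, 0, 0.7]]])

```text
time_s: 19.1
position: [0.4592, -0.0693, 0.1774]
tcp_rot: [-0.6, 0.8, -0.0, 0.006]
wrist_force: [-0.8, -0.4, -0.0]
finger_gap: 0.7
```

Request:
step_arm(increments=[[[0, 0, 0, 0, 0], [0, 0, 0, 0, 0], [0, 0, 0, 0, 0], [0, 0, 0, 0, 0], [0, 0, 0, 0, 0]]], grip_force=50)

```text
time_s: 19.6
position: [0.4599, -0.0695, 0.1797]
tcp_rot: [-0.6, 0.8, -0.002, 0.008]
wrist_force: [-0.4, 0.5, 5.7]
finger_gap: 0.289
```

Request:
step_arm(increments=[[[0, 0, -0.01, 0, 0], [0, 0, -0.01, 0, 0], [0, 0, 0, 0, 0]]])

```text
time_s: 19.9
position: [0.4597, -0.0696, 0.2]
tcp_rot: [-0.6, 0.8, -0.002, 0.008]
wrist_force: [-0.0, -0.5, -0.5]
finger_gap: 0.286
```

```bash
python3 - <<'E'
from h import *
s,M=st();k=K("top");a=save("top","t7.png")
# slab bottom corner refine: white contour of slab in original top picture
a0=cv2.imread("pics/t0.png");g=cv2.cvtColor(a0,cv2.COLOR_BGR2HSV)
m=cv2.inRange(g,(0,0,150),(180,60,255));q=np.zeros_like(m);q[100:214,122:236]=m[100:214,122:236]
c=max(cv2.findContours(q,0,2)[0],key=cv2.contourArea)[:,0]
i=c[:,1].argmax();print(c[i],[onz(k,*c[i],z).round(4) for z in(.006,.03)])
E
```

```text
t 19.9 p [ 0.4597 -0.0696  0.2   ] psi -106.28 z [ 0.0159  0.006  -0.9999] q [-0.178  0.389  2.085  0.014  0.653  1.666] F [-0.  -0.5 -0.5] gap 0.286
[177 207] [array([0.5743, 0.1508, 0.006 ]), array([0.5723, 0.1464, 0.03  ])]
```

Request:
step_arm(increments=[[[0, 0, -0.035, 0, 0], [0, 0, 0, -8.1, 0], [0, 0, 0, -8.1, 0], [-0.03, 0, 0, 0, 0], [-0.042, -0.003, 0, 0, 0]]])

```text
time_s: 20.45
position: [0.4616, 0.0019, 0.2336]
tcp_rot: [-0.705, 0.709, -0.002, 0.006]
wrist_force: [0.4, -0.4, -0.6]
finger_gap: 0.29
```

Request:
step_arm(increments=[[[-0.042, -0.003, 0, 0, 0], [-0.042, -0.003, 0, 0, 0], [-0.04, -0.004, 0, 0, 0], [-0.018, 0, 0, 0, 0], [0, 0, 0, 0, 0]]])

```text
time_s: 20.95
position: [0.472, 0.1463, 0.2346]
tcp_rot: [0.708, -0.706, 0.002, -0.007]
wrist_force: [-0.7, -0.5, -0.3]
finger_gap: 0.289
```

Request:
step_arm(increments=[[[0, 0, 0.02, 0, 0], [0, 0, 0.02, 0, 0], [0, 0, 0.01, 0, 0], [0, 0, 0, 0, 0], [0, 0, 0, 0, 0]]])

```text
time_s: 21.45
position: [0.4729, 0.1441, 0.185]
tcp_rot: [-0.706, 0.708, -0.002, 0.007]
wrist_force: [-0.2, -1.0, 0.1]
finger_gap: 0.289
```

```bash
python3 - <<'E'
from h import *
s,M=st();k=K("wrist");w=save("wrist","w8.png")
cv2.imwrite("pics/v8.png",w[:,:,::-1])
p=s["position"]
for q in([.569,.145,.006],[.569,.145,.03],[p[0]+.0815,p[1],.002]):print(np.round(proj(k,q),1))
E
```

```text
t 21.45 p [0.4729 0.1441 0.185 ] psi -90.13 z [ 0.0122  0.0067 -0.9999] q [0.272 0.446 2.032 0.005 0.649 1.841] F [-0.2 -1.   0.1] gap 0.289
[249.3  57.2]
[249.   48.9]
[251.3  92.4]
```

View pics/v8.png

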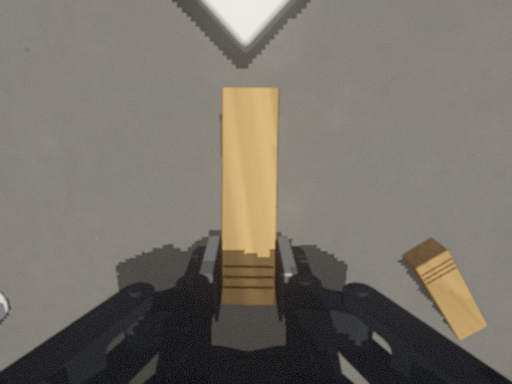

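The wedge is lined up: tip at (250,88), slab corner at (246,46), about 15 mm ahead. I lower it to the table and slide it in slowly.

Request:
step_arm(increments=[[[-0.001, 0, 0.003, 0, 0], [0, 0, 0.002, 0, 0], [0, 0, 0, 0, 0]]])

```text
time_s: 21.8
position: [0.4727, 0.1456, 0.1798]
tcp_rot: [-0.707, 0.708, -0.002, 0.007]
wrist_force: [-0.6, -0.3, -0.5]
finger_gap: 0.285
```

Request:
step_arm(increments=[[[0, -0.003, 0, 0, 0], [0, -0.004, 0, 0, 0], [0, -0.004, 0, 0, 0], [0, -0.003, 0, 0, 0], [0, -0.002, 0, 0, 0]]])

```text
time_s: 22.3
position: [0.4892, 0.1456, 0.1799]
tcp_rot: [-0.707, 0.708, -0.002, 0.007]
wrist_force: [0.4, 0.2, -0.1]
finger_gap: 0.288
```

Request:
step_arm(increments=[[[0, -0.002, 0, 0, 0], [0, -0.002, 0, 0, 0], [0, -0.002, 0, 0, 0], [0, -0.002, 0, 0, 0], [0, -0.002, 0, 0, 0]]])

```text
time_s: 22.8
position: [0.4988, 0.1456, 0.18]
tcp_rot: [-0.707, 0.708, -0.002, 0.007]
wrist_force: [-0.3, -0.2, 0.1]
finger_gap: 0.287
```

Request:
step_arm(increments=[[[0, 0, 0.001, 0, 0], [0, 0, 0, 0, 0]]])

```text
time_s: 23.0
position: [0.4991, 0.1456, 0.1797]
tcp_rot: [-0.707, 0.708, -0.002, 0.007]
wrist_force: [-0.2, -0.3, 3.7]
finger_gap: 0.28
```

Request:
step_arm(increments=[[[0, -0.002, 0, 0, 0], [0, -0.002, 0, 0, 0], [0, -0.002, 0, 0, 0], [0, -0.002, 0, 0, 0], [0, -0.002, 0, 0, 0]]])

```text
time_s: 23.5
position: [0.5063, 0.1454, 0.1797]
tcp_rot: [-0.706, 0.708, 0.001, 0.004]
wrist_force: [-11.4, 0.4, 14.0]
finger_gap: 0.292
```

```bash
python3 - <<'E'
from h import *
st();a=save("top","t9.png");w=save("wrist","w9.png");k=K("top")
u,v=map(int,proj(k,[.6444,.1825,.05]));c=a[v-40:v+40,u-40:u+40,::-1]
cv2.imwrite("pics/v9.png",np.hstack([cv2.resize(c,(384,384),interpolation=cv2.INTER_CUBIC),cv2.resize(w[:,:,::-1],(410,384))]))
E
```

```text
t 23.5 p [0.5063 0.1454 0.1797] psi -90.13 z [ 0.0041  0.0059 -1.    ] q [0.257 0.492 1.959 0.007 0.686 1.824] F [-11.4   0.4  14. ] gap 0.292
```

View pics/v9.png

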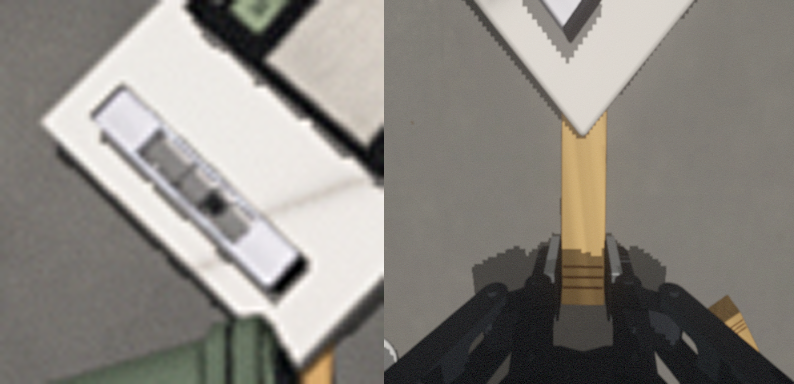

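The wedge is in contact (11 N) and its tip is about 17 mm in. The top view shows the level unobstructed, with its ball (213,203 in the left crop) still off toward the low corner, roughly 9 mm. I continue slowly.

Request:
step_arm(increments=[[[0, -0.002, 0, 0, 0], [0, -0.002, 0, 0, 0], [0, -0.002, 0, 0, 0], [0, -0.002, 0, 0, 0], [0, -0.002, 0, 0, 0]]])

```text
time_s: 24.1
position: [0.5135, 0.1452, 0.1796]
tcp_rot: [-0.706, 0.708, 0.003, -0.0]
wrist_force: [-18.7, 0.4, 20.1]
finger_gap: 0.288
```

```bash
cat >> h.py <<'E'
def ball(fn):
    a=save("top",fn);k=K("top");ax=np.array([np.cos(np.radians(44.8)),np.sin(np.radians(44.8))])
    g=cv2.cvtColor(a,cv2.COLOR_RGB2GRAY).astype(np.float32)
    c=np.array([.6444,.1825]);n=np.array([-ax[1],ax[0]])
    S=np.arange(-65,66,1);L=np.arange(-24,25,1)
    uv=np.array([[proj(k,[*(c+(s*ax+l*n)/1000),.054]) for s in S] for l in L],np.float32)
    R=cv2.remap(g,uv[...,0],uv[...,1],cv2.INTER_LINEAR)
    cv2.imwrite("pics/R_"+fn,cv2.resize(R,(786,294),interpolation=cv2.INTER_CUBIC));return R
E
python3 - <<'E'
from h import *
st();R=ball("t10.png");B=R[:,30:105];i=np.unravel_index(B.argmin(),B.shape);print("darkest l,s",i[0]-24,i[1]+30-65,B.min())
r=i[0]
print("row means around",[int(x) for x in R[r-2:r+3].mean(0)])
E
```

```text
t 24.1 p [0.5135 0.1452 0.1796] psi -90.14 z [-0.0048  0.0045 -1.    ] q [0.253 0.501 1.939 0.009 0.705 1.819] F [-18.7   0.4  20.1] gap 0.288
darkest l,s -3 -9 30.0
row means around [234, 235, 237, 238, 231, 204, 160, 110, 63, 29, 11, 10, 30, 70, 121, 171, 210, 229, 233, 232, 230, 230, 229, 230, 230, 229, 229, 228, 228, 228, 228, 228, 228, 229, 229, 227, 219, 201, 177, 155, 141, 137, 138, 139, 139, 139, 139, 139, 139, 139, 133, 121, 101, 76, 54, 40, 36, 37, 41, 50, 64, 87, 108, 125, 135, 138, 138, 137, 136, 136, 136, 136, 134, 128, 115, 105, 106, 117, 129, 136, 137, 135, 134, 134, 133, 132, 131, 132, 133, 133, 134, 134, 133, 127, 116, 108, 113, 136, 175, 211, 228, 232, 230, 228, 227, 226, 225, 225, 225, 225, 224, 224, 224, 225, 225, 226, 226, 226, 228, 226, 211, 178, 141, 124, 147, 188, 220, 234, 237, 236, 236][ WARN:0@1.556] global loadsave.cpp:1063 imwrite_ Unsupported depth image for selected encoder is fallbacked to CV_8U.
```

View pics/R_t10.png

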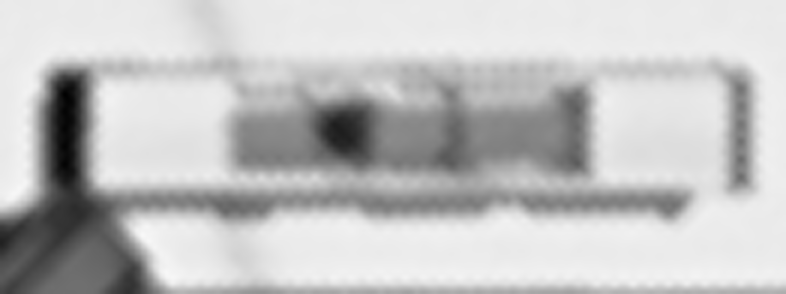

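The strip picture shows the ball at s≈-8.5 mm, a line at s≈+10.5, and the tube middle at s≈+3. The ball is therefore about 11 mm off but still rolling. I've used my 12 views, so I'll go on by numbers. I ease the downward press, let the ball settle, and check that the slab has not moved.

Request:
step_arm(increments=[[[0, 0, -0.001, 0, 0], [0, 0, -0.0005, 0, 0], [0, 0, 0, 0, 0], [0, 0, 0, 0, 0], [0, 0, 0, 0, 0]]])

```text
time_s: 24.65
position: [0.5158, 0.1452, 0.1798]
tcp_rot: [-0.706, 0.708, 0.001, 0.003]
wrist_force: [-6.9, -0.8, 3.2]
finger_gap: 0.287
```

Request:
step_arm(increments=[[[0, 0, 0, 0, 0], [0, 0, 0, 0, 0], [0, 0, 0, 0, 0], [0, 0, 0, 0, 0], [0, 0, 0, 0, 0]]])

```text
time_s: 25.15
position: [0.5158, 0.1452, 0.1798]
tcp_rot: [-0.706, 0.708, 0.001, 0.003]
wrist_force: [-6.9, 0.5, 2.1]
finger_gap: 0.288
```

```bash
cat >> h.py <<'E'
def report(fn):
    s,M=st();R=ball(fn);P=R[19:24].mean(0)
    seg=np.clip(120-P[38:97],0,None);j=38+np.argmin(P[38:97]);w=np.clip(110-P[j-6:j+7],0,None)
    print("ball idx",round((w*np.arange(j-6,j+7)).sum()/w.sum(),2),"(mid 68)","dips",[i for i in range(36,100) if P[i]<=P[i-1] and P[i]<P[i+1] and P[i]<128])
    a0=cv2.imread("pics/t0.png",0);a1=cv2.imread("pics/"+fn,0)
    for nm,(x0,y0,x1,y1) in dict(scale=(158,108,216,170),left=(121,140,150,175),top=(165,100,195,125)).items():
        t=cv2.resize(a0[y0:y1,x0:x1],None,fx=5,fy=5,interpolation=2);r=cv2.resize(a1[y0-5:y1+5,x0-5:x1+5],None,fx=5,fy=5,interpolation=2)
        m=cv2.matchTemplate(r,t,5);_,v,_,l=cv2.minMaxLoc(m);print(nm,"shift px",(l[0]-25)/5,(l[1]-25)/5,round(v,3))
E
sed -i 's/imwrite("pics\/R_"+fn,cv2.resize(R,(786,294)/imwrite("pics\/R_"+fn,cv2.resize(R.astype(np.uint8),(786,294)/' h.py
python3 -c "from h import *;report('t11.png')"
```

```text
t 25.15 p [0.5158 0.1452 0.1798] psi -90.1 z [ 0.0022  0.0049 -1.    ] q [0.252 0.502 1.936 0.007 0.7   1.819] F [-6.9  0.5  2.1] gap 0.288
ball idx 59.49 (mid 68) dips [59, 76, 95]
scale shift px 0.0 -0.2 0.994
left shift px -0.4 -0.4 0.894
top shift px 0.0 -0.2 0.993
```

The force is back to 7 N, the slab has not moved (shift within 0.4 px), and the ball is 8.5 mm off. I keep going.

Request:
step_arm(increments=[[[0, -0.002, 0, 0, 0], [0, -0.002, 0, 0, 0], [0, -0.002, 0, 0, 0], [0, -0.002, 0, 0, 0], [0, -0.002, 0, 0, 0]]])

```text
time_s: 25.7
position: [0.5257, 0.1451, 0.1798]
tcp_rot: [-0.706, 0.708, 0.001, 0.002]
wrist_force: [-8.3, -0.4, 2.1]
finger_gap: 0.289
```

Request:
step_arm(increments=[[[0, -0.002, 0, 0, 0], [0, -0.002, 0, 0, 0], [0, 0, 0, 0, 0], [0, 0, 0, 0, 0], [0, 0, 0, 0, 0]]])

```text
time_s: 26.2
position: [0.5301, 0.1451, 0.1798]
tcp_rot: [-0.706, 0.708, 0.001, 0.003]
wrist_force: [-8.5, -0.2, 0.9]
finger_gap: 0.288
```

Request:
step_arm(increments=[[[0, 0, 0, 0, 0], [0, 0, 0, 0, 0], [0, 0, 0, 0, 0], [0, 0, 0, 0, 0], [0, 0, 0, 0, 0]]])

```text
time_s: 26.7
position: [0.5301, 0.1451, 0.1798]
tcp_rot: [-0.706, 0.708, 0.001, 0.003]
wrist_force: [-6.8, -0.3, 0.5]
finger_gap: 0.285
```

Request:
step_arm(increments=[[[0, 0, 0, 0, 0], [0, 0, 0, 0, 0], [0, 0, 0, 0, 0], [0, 0, 0, 0, 0], [0, 0, 0, 0, 0]]])

```text
time_s: 27.2
position: [0.5302, 0.1451, 0.1798]
tcp_rot: [-0.706, 0.708, 0.001, 0.003]
wrist_force: [-7.2, -1.2, 1.2]
finger_gap: 0.284
```

```bash
python3 -c "
from h import *;report('t12.png')
a=cv2.imread('pics/t12.png',0);print('P',ball('t12b.png')[19:24].mean(0)[48:82].astype(int).tolist())"
```

```text
t 27.2 p [0.5302 0.1451 0.1798] psi -90.1 z [ 0.0032  0.005  -1.    ] q [0.245 0.517 1.904 0.006 0.716 1.813] F [-7.2 -1.2  1.2] gap 0.284
ball idx 65.77 (mid 68) dips [66, 77, 97]
scale shift px 0.0 -0.6 0.99
left shift px -0.4 -0.6 0.909
top shift px 0.0 -0.4 0.986
P [137, 137, 137, 137, 137, 138, 138, 137, 137, 137, 137, 135, 124, 104, 79, 56, 40, 34, 34, 38, 49, 68, 90, 112, 127, 134, 132, 122, 112, 110, 117, 127, 133, 134]
```

Request:
step_arm(increments=[[[0, -0.002, 0, 0, 0], [0, -0.002, 0, 0, 0], [0, -0.002, 0, 0, 0], [0, -0.001, 0, 0, 0], [0, 0, 0, 0, 0]]])

```text
time_s: 27.8
position: [0.5368, 0.1451, 0.1798]
tcp_rot: [-0.706, 0.708, 0.001, 0.002]
wrist_force: [-8.1, -0.4, 1.1]
finger_gap: 0.288
```

Request:
step_arm(increments=[[[0, 0, 0, 0, 0], [0, 0, 0, 0, 0], [0, 0, 0, 0, 0], [0, 0, 0, 0, 0], [0, 0, 0, 0, 0]]])

```text
time_s: 28.3
position: [0.5368, 0.1451, 0.1798]
tcp_rot: [-0.706, 0.708, 0.001, 0.002]
wrist_force: [-8.0, -0.8, 0.8]
finger_gap: 0.283
```

Request:
step_arm(increments=[[[0, 0, 0, 0, 0], [0, 0, 0, 0, 0], [0, 0, 0, 0, 0], [0, 0, 0, 0, 0], [0, 0, 0, 0, 0]]])

```text
time_s: 28.8
position: [0.5368, 0.1451, 0.1798]
tcp_rot: [-0.706, 0.708, 0.001, 0.002]
wrist_force: [-7.3, -0.6, 2.0]
finger_gap: 0.289
```

Request:
step_arm(increments=[[[0, 0, 0, 0, 0], [0, 0, 0, 0, 0], [0, 0, 0, 0, 0], [0, 0, 0, 0, 0], [0, 0, 0, 0, 0]]])

```text
time_s: 29.3
position: [0.5368, 0.1451, 0.1798]
tcp_rot: [-0.706, 0.708, 0.001, 0.002]
wrist_force: [-6.9, 0.1, 2.2]
finger_gap: 0.289
```

```bash
python3 -c "
from h import *;report('t13.png')
print('P',ball('t13b.png')[19:24].mean(0)[34:102].astype(int).tolist())"
```

```text
t 29.3 p [0.5368 0.1451 0.1798] psi -90.1 z [ 0.0019  0.0048 -1.    ] q [0.242 0.525 1.888 0.006 0.726 1.81 ] F [-6.9  0.1  2.2] gap 0.289
ball idx 68.28 (mid 68) dips [44, 68, 77, 97]
scale shift px 0.0 -0.8 0.988
left shift px -0.6 -0.8 0.901
top shift px 0.2 -0.6 0.984
P [106, 107, 108, 108, 108, 106, 102, 93, 80, 68, 62, 68, 86, 106, 123, 132, 135, 135, 136, 137, 137, 135, 134, 135, 135, 136, 135, 129, 115, 100, 88, 71, 52, 39, 33, 34, 39, 52, 72, 95, 109, 110, 100, 95, 102, 117, 128, 133, 133, 133, 133, 132, 132, 132, 131, 132, 132, 132, 132, 131, 129, 122, 112, 105, 116, 149, 191, 219]
```

The ball is about 1.7 mm short of the middle between the lines (63 and 77 in the strip), so I push another 4 mm and let it settle.

Request:
step_arm(increments=[[[0, -0.001, 0, 0, 0], [0, -0.0015, 0, 0, 0], [0, -0.001, 0, 0, 0], [0, -0.0005, 0, 0, 0], [0, 0, 0, 0, 0]]])

```text
time_s: 29.9
position: [0.5402, 0.1451, 0.1798]
tcp_rot: [-0.706, 0.708, 0.002, 0.002]
wrist_force: [-9.1, -0.3, 2.0]
finger_gap: 0.287
```

Request:
step_arm(increments=[[[0, 0, 0, 0, 0], [0, 0, 0, 0, 0], [0, 0, 0, 0, 0], [0, 0, 0, 0, 0], [0, 0, 0, 0, 0]]])

```text
time_s: 30.4
position: [0.5402, 0.145, 0.1797]
tcp_rot: [-0.706, 0.708, 0.002, 0.002]
wrist_force: [-9.3, -1.0, 3.2]
finger_gap: 0.291
```

Request:
step_arm(increments=[[[0, 0, 0, 0, 0], [0, 0, 0, 0, 0], [0, 0, 0, 0, 0], [0, 0, 0, 0, 0], [0, 0, 0, 0, 0]]])

```text
time_s: 30.9
position: [0.5402, 0.145, 0.1797]
tcp_rot: [-0.706, 0.708, 0.002, 0.002]
wrist_force: [-9.7, -0.4, 2.4]
finger_gap: 0.29
```

Request:
step_arm(increments=[[[0, 0, 0, 0, 0], [0, 0, 0, 0, 0], [0, 0, 0, 0, 0]]])

```text
time_s: 31.2
position: [0.5402, 0.145, 0.1798]
tcp_rot: [-0.706, 0.708, 0.002, 0.002]
wrist_force: [-9.6, 0.8, 2.4]
finger_gap: 0.286
```

```bash
python3 -c "
from h import *;report('t14.png')
print('P',ball('t14b.png')[19:24].mean(0)[50:90].astype(int).tolist())"
```

```text
t 31.2 p [0.5402 0.145  0.1798] psi -90.11 z [ 1.0e-04  4.6e-03 -1.0e+00] q [0.241 0.529 1.879 0.007 0.732 1.808] F [-9.6  0.8  2.4] gap 0.286
ball idx 69.97 (mid 68) dips [46, 70, 97]
scale shift px 0.0 -0.8 0.988
left shift px -0.6 -0.8 0.894
top shift px 0.2 -0.6 0.984
P [90, 99, 109, 121, 131, 136, 136, 136, 137, 137, 134, 127, 114, 100, 92, 85, 73, 59, 48, 41, 37, 39, 47, 60, 76, 88, 91, 93, 103, 117, 128, 133, 135, 134, 132, 132, 132, 131, 132, 132]
```

The profile is now symmetric, with shoulders at 64 and 76.5 and the ball at 70. I release and withdraw.

Request:
step_arm(increments=[[[0, 0, 0, 0, 0.45], [0, 0, 0, 0, 0.45], [0, 0, 0, 0, 0.45], [0, 0, 0, 0, 0.45], [0, 0, -0.01, 0, 0.45]]])

```text
time_s: 31.8
position: [0.5433, 0.1453, 0.1904]
tcp_rot: [-0.707, 0.708, -0.001, 0.006]
wrist_force: [0.1, 0.5, 0.4]
finger_gap: 0.453
```

Request:
step_arm(increments=[[[0, 0, -0.03, 0, 0.45], [0, 0.01, -0.04, 0, 0.45], [0, 0.04, -0.04, 0, 0.45], [0, 0.04, -0.04, 0, 0.45], [0, 0.04, 0, 0, 0.45]]])

```text
time_s: 32.3
position: [0.4216, 0.145, 0.3354]
tcp_rot: [-0.706, 0.708, -0.005, 0.012]
wrist_force: [0.2, 0.7, -0.1]
finger_gap: 0.452
```

Request:
step_arm(increments=[[[0, 0, 0, 0, 0.45], [0, 0, 0, 0, 0.45], [0, 0, 0, 0, 0.45], [0, 0, 0, 0, 0.45], [0, 0, 0, 0, 0.45]]])

```text
time_s: 32.8
position: [0.422, 0.1447, 0.3299]
tcp_rot: [-0.706, 0.708, -0.002, 0.006]
wrist_force: [0.9, 0.4, -0.1]
finger_gap: 0.448
```

```bash
python3 - <<'E'
from h import *
report('t15.png')
print('P',ball('t15b.png')[19:24].mean(0)[34:102].astype(int).tolist())
a=cv2.imread('pics/t15.png');k=K("top");h=cv2.cvtColor(a,cv2.COLOR_BGR2HSV);m=cv2.inRange(h,(8,90,70),(25,255,255));m[:, :140]=0;m[:,220:]=0;m[:190]=0;m[262:]=0
for c in cv2.findContours(m,0,2)[0]:
    if cv2.contourArea(c)>30: print([onz(k,u,v,.012)[:2].round(3) for u,v in cv2.boxPoints(cv2.minAreaRect(c))])
E
```

```text
t 32.8 p [0.422  0.1447 0.3299] psi -90.11 z [ 0.0114  0.0065 -0.9999] q [0.304 0.183 1.962 0.003 0.984 1.875] F [ 0.9  0.4 -0.1] gap 0.448
ball idx 70.18 (mid 68) dips [43, 70, 97]
scale shift px 0.0 -0.8 0.988
left shift px -0.6 -0.8 0.893
top shift px 0.2 -0.6 0.983
P [224, 225, 227, 227, 223, 205, 174, 145, 128, 126, 128, 129, 130, 130, 130, 131, 130, 129, 129, 129, 130, 132, 133, 135, 135, 132, 129, 122, 111, 100, 91, 86, 77, 63, 49, 40, 36, 39, 48, 60, 74, 84, 88, 90, 99, 113, 124, 129, 132, 131, 130, 129, 128, 127, 129, 129, 128, 128, 130, 130, 128, 120, 107, 100, 111, 144, 185, 215]
[array([0.583, 0.158]), array([0.582, 0.132]), array([0.522, 0.133]), array([0.522, 0.159])]
```

```bash
python3 -c "
from h import *
report('t16.png');print(bot.finish_job())"
```

```text
t 32.9 p [0.4218 0.1447 0.33  ] psi -90.11 z [ 0.0114  0.0065 -0.9999] q [0.304 0.182 1.962 0.003 0.984 1.875] F [-0.7  0.2 -0.1] gap 0.449
ball idx 70.12 (mid 68) dips [43, 70, 97]
scale shift px 0.0 -0.8 0.988
left shift px -0.6 -0.8 0.893
top shift px 0.2 -0.6 0.983
the job is handed in; nothing more can be done
None
```

I laid the level along the bare strip, pushed the larger wedge about 50 mm in under the low corner, then let go and backed off. I handed the job in at 32.9 s. The hand-in gave no verdict.

- **Level:** the ball stands midway between the two lines, within about 1 mm in the top view. It stayed there after release.
- **Wedge:** it stayed where I let go. Pushing it in took mostly 7–9 N, with a peak of about 19 N on my own reading while I was also pressing down about 20 N. I then eased off.
- **Slab and scale:** the top view shows them moved about 0.8 px (1–2 mm), and I think part of that is the slab tipping up. So the slab may have slid about 1 mm. The scale moved with the slab.
- **Went wrong:** a turn ran the last joint into its limit and tilted the tool 5.5° while it held the level. I took the tilt out at the opposite limit, leaving about 0.7°, before placing the level.
- **Disagreed:** my first estimate of the tube's middle (68 on the strip scale) was about 2 mm off. I used the two lines instead (middle 70), because the lower estimate came from before the slab was raised.
- **Not viewed:** my 12 picture views ran out part-way through the push. The final checks are pixel measurements from the top camera only.

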